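Trim the model lamps' dimmer with the tuning tool

TASK

Take the white plastic tuning tool out of its wooden stand, put its blade in the slot of the trimmer screw on the square dimmer and turn the screw until its pointer points at the long index rib. Then stand the tool back in its stand, fully down, and let go. Work the screw with the tool only, keep the gripper off both dimmers, do not turn the round dimmer's screw, and leave the cup, clay pieces and knife where they are.

Things in the scene. Friction and masses are not known exactly. Their poses are not given: they have to be found in the camera images.
- tool_grip (a point): centre of the square handle (18 x 18 mm, sides along x and y, 56 mm high) of the white plastic tuning tool, about 40 g, upright in the stand at the start. This point is 74 mm above the blade's tip; z runs from tip to handle; x along the blade's width. Below the handle, 28 mm under this point, begins a flat round collar, 36 mm in diameter, 4 mm thick; a half turn leaves the tool the same
- tool_tip (a point): centre of the blade's lower end, 74 mm below tool_grip; same axes. Blade: 16 mm wide along x, 3 mm thick along y, 13 mm high, its last 4 mm narrowed to 14 x 2.2 mm. Above it a round shank, 18 mm in diameter, from 13 to 42 mm above the tip, then the collar (42 to 46 mm) and the handle (46 to 102 mm)
- stand_hole0 (a point): centre of the mouth of the hole in the fixed wooden stand, a block 80 x 80 x 50 mm; the mouth is on its top, 50 mm above the table. Round upright hole, 26 mm in diameter, right through, with a 3 mm chamfer. The tool hangs in it with its collar flat on the top, the blade's tip then 42 mm below the mouth
- square_dimmer: fixed black dimmer, square housing 104 x 104 x 30 mm, origin at the centre of its underside on the table, z up. On its top a long white index rib (16 x 6 mm, 3 mm high) lies along its +x, 34 to 50 mm from the centre; eight small white ticks mark the rest of the scale; a grey socket is on its -x side
- square_rotor (a joint): angle (rad) of the square dimmer's screw: 0 when its pointer points at the index rib, positive when anticlockwise of it seen from above. It starts 0.5 to 1.3 anticlockwise. It turns between -1.7 and 1.7, stays where it is left and needs about 0.05 N m. The blade has about 0.12 rad of play each way in the slot
- square_slot (a point): centre of the slot's mouth on the square dimmer's brass trimmer screw (36 mm across, upright axis), 43 mm above the table. x runs along the slot towards the pointer, a brass nose reaching 33 mm from the axis, and turns with it. Slot: 22 mm long, closed ends, 5 mm wide, 10 mm deep, lips sloped out to 11 mm at the mouth
- round_dimmer: fixed black dimmer with a round housing, 104 mm in diameter, 30 mm high, origin at the centre of its underside; its screw, pointer and scale are like the other's. Not to be adjusted
- round_pointer (a point): tip of the pointer of the round dimmer's screw, 33 mm from its axis, 35 mm above the table; it must stay where it is
- cup: white paper cup, 68 mm across the rim, 85 mm high, origin under its centre
- clay_a: clay block 30 x 26 mm, 40 mm high, origin under its centre
- clay_b: clay block 26 x 34 mm, 30 mm high, origin under its centre
- clay_c: clay block 60 x 28 mm, 26 mm high, origin under its centre
- knife: cutter knife lying flat, about 155 mm long, 20 mm high; origin under the middle of its handle, blade along its +x

How it is judged:
By the outcome, as a careful person would: the job done as asked, in the order asked, and still so for the second after the job is handed in, with the robot touching nothing.
It also fails if it takes over 58 s, if anything falls off the work surface, if the arm or the gripper's body presses on something with over 40 N, if the wrist force passes 120 N, or if a joint passes its speed limit or range.

ROBOT

A 6-joint arm with a two-finger parallel gripper is mounted at the origin on the work surface. World frame = base frame: x ahead of the robot, y to its left, z up, the work surface at z = 0. Lengths are in m, angles in rad, forces in N, time in s.
With the tool pointing down it reaches from about 0.25 to 0.725 m from the base axis. Payload 4 kg.
Tool frame: the origin (TCP) lies between the finger pads; the fingertips stand 17 mm ahead of it and the grasp point (between the pads) lies 2 mm behind it; z points along the fingers, y is the direction in which the jaws open and shut (so a half turn about z gives the same grasp; the last joint's range is limited). The gripper opens to 85 mm and grips with 20 to 120 N. Pads are 22 mm wide; open, the fingers measure 114 mm over their backs; the gripper's body (76 mm by 85 mm) begins 54 mm behind the grasp point. The pads swing forward as they close: fully open they stand 13 mm farther back than shut.
Start: joints at [1.104, 0.241, 0.005, 1.335, 0, 1.571], TCP at [0.225, 0.447, 0.248] pointing down, gripper open.
Joint ranges: [-2.72, 2.72], [-1.05, 1.87], [-1.09, 1.28], [-1.99, 2.15], [-1.42, 1.44], [-3.14, 3.14]. Speed limits (rad/s): [2.79, 2.79, 3.14, 3.14, 3.14, 3.14].

INTERFACE

Orientations are given as a unit quaternion [x, y, z, w].
In Python, from workcell import readout, viewer, order gives the robot as it stands. The module is installed in compiled form; this text tells all that it offers.
- The arm moves only by the shell command python3 -m crank 'ROWS'. ROWS is text: rows parted by semicolons, each of 7 numbers parted by spaces: the shift along the tool's x, y, z in m, then the turn, a rotation vector about the tool's x, y, z in rad, then the gripper's target within -1 to 1 (shut at 1, half-way at 0, fully open at -1). A call has 1 to 20 rows; each row shifts and turns the pose as measured when the row begins, along the tool's axes as they then stand; what a row does not reach is not made up. A row lasts 1/12 s, in which the tool goes at most 41.7 mm and 7.16 degrees, less where a joint would pass 70% of its speed; a pose out of reach is approached as far as the arm can. A call with a gripper value outside its range is refused whole. The fingers move at their own pace and stop on an object; the grip force is fixed at half the most. Time passes only in rows, so rows that do not move let the fingers close. It gives the time, the measured TCP pose, the force and the opening at its end, in the units of the state.
- readout.get_obs(): the state, without advancing time (a new reading comes with each control period).
- viewer.camera(name): name is "side" or "top" or "wrist"; returns the picture (420x560x3 uint8, red, green, blue); there is no depth.
- viewer.calibration(name): a dict with "fx", "fy", "cx", "cy" (pixels), "D" ([k1, k2, p1, p2, k3] as OpenCV has them; the pictures are not rectified), "eye" and "rotation" of the camera in the world. Camera axes: x right, y down, z forward; pixel columns grow to the right and rows downward; lengths in m; the calibration is good to about 2 mm. A picture is of the moment at which its call begins: read the wrist's pose just before it. calibration takes no time and is no camera call; for the wrist camera it gives the pose at the moment of the call.
- order.job_done(): hands the job in, once; it reports no verdict.
The state is a dict: "clock": time; "joint_pos": joint angles; "joint_vel": joint speeds; "tau": joint torques, N m; "eef_pos": TCP position; "tool_rot": TCP orientation; "ft_force": force on the tool from outside, world axes, zero at the start; "ft_torque": the same for the moment, N m; "grip_width": finger opening in m.
Only numpy, scipy, OpenCV 4.12 (cv2) and the standard library are available. Lean on these libraries where they do the work, as an engineer would, in place of code of your own. Each camera call takes 0.05 s, during which the arm holds its last target. There are 200 camera calls.

## Working session

There is one attempt and no reset: what is moved stays moved. The work goes in short steps, Python scripts to look and compute and a shell command to move; the robot and the scene stay as the last step left them, time stands still between calls to the robot, and variables do not carry over. Pictures are saved under pics/ and viewed, about 8 in all and at most 12, crops included, and the job is handed in when it is done.

```bash
mkdir -p pics; cat > h.py <<'E'
import numpy as np, cv2
from workcell import readout, viewer, order
def K(c): return np.array([[c["fx"],0,c["cx"]],[0,c["fy"],c["cy"]],[0,0,1.]])
def Rm(c):
    r=np.array(c["rotation"],float)
    if r.size==9: return r.reshape(3,3)
    from scipy.spatial.transform import Rotation as R
    return R.from_quat(r).as_matrix()
def ray(c,p):
    u=cv2.undistortPoints(np.array([[p]],float),K(c),np.array(c["D"],float))[0,0]
    return np.array(c["eye"]),Rm(c)@np.array([u[0],u[1],1.])
def atz(c,p,z):
    e,d=ray(c,p); return e+d*(z-e[2])/d[2]
def proj(c,X):
    R=Rm(c); Xc=(np.atleast_2d(X)-c["eye"])@R
    return cv2.projectPoints(Xc,np.zeros(3),np.zeros(3),K(c),np.array(c["D"],float))[0][:,0]
def tri(cs,ps):
    A=[];b=[]
    for c,p in zip(cs,ps):
        e,d=ray(c,p); d/=np.linalg.norm(d); M=np.eye(3)-np.outer(d,d); A.append(M); b.append(M@e)
    x,*_=np.linalg.lstsq(np.vstack(A),np.hstack(b),rcond=None); 
    return x,np.linalg.norm(np.vstack(A)@x-np.hstack(b))
def save(im,n): cv2.imwrite(f"pics/{n}.png",im[...,::-1])
E
python3 - <<'E'
from h import *
for n in ("top","side"):
    c=viewer.calibration(n); print(n,c); save(viewer.camera(n),n)
c=viewer.calibration("wrist");print(c);im=viewer.camera("wrist");save(im,"w0")
print(readout.get_obs())
E
```

```text
top {'fx': 385.1807945345937, 'fy': 385.1807945345937, 'cx': 276.66361245240734, 'cy': 206.86409080905173, 'D': array([-0.01180874,  0.        ,  0.        ,  0.        ,  0.        ]), 'eye': array([0.43857127, 0.01661275, 0.90763192]), 'rotation': array([ 0.71132066, -0.69704158,  0.07260146, -0.05371204])}
side {'fx': 483.62314753327945, 'fy': 483.62314753327945, 'cx': 271.98477728843034, 'cy': 202.36134631234043, 'D': array([-0.06421564,  0.        ,  0.        ,  0.        ,  0.        ]), 'eye': array([ 0.44643039, -0.74987796,  0.67632813]), 'rotation': array([ 0.89699593, -0.07739307,  0.04774747, -0.43258386])}
{'fx': 335.1789547051575, 'fy': 335.1789547051575, 'cx': 277.83224512067255, 'cy': 208.01296903550468, 'D': array([-0.0622049,  0.       ,  0.       ,  0.       ,  0.       ]), 'eye': array([0.15112939, 0.48407531, 0.37437795]), 'rotation': array([0.840106  , 0.51736057, 0.08453197, 0.13933516])}
{'clock': 0.15, 'joint_pos': array([ 1.10400167e+00,  2.41223888e-01,  4.03772886e-03,  1.33521516e+00,
       -3.82872053e-05,  1.57081269e+00]), 'joint_vel': array([-0.00134093, -0.00374213,  0.00254277, -0.00169886, -0.00037976,
       -0.00124454]), 'tau': array([ 2.02172841e-04, -3.72634399e+01,  2.52639037e+01,  1.23464569e-02,
        1.01916325e-05,  7.91000161e-06]), 'eef_pos': array([0.22481769, 0.44609556, 0.24762701]), 'tool_rot': array([ 2.31291937e-01,  9.72884061e-01, -7.85166885e-04, -1.66973707e-04]), 'ft_force': array([-0.31664889, -0.630005  ,  0.04087729]), 'ft_torque': array([-0.02606983,  0.0329733 , -0.00696624]), 'grip_width': 0.08538012980762198}
```

View pics/top.png

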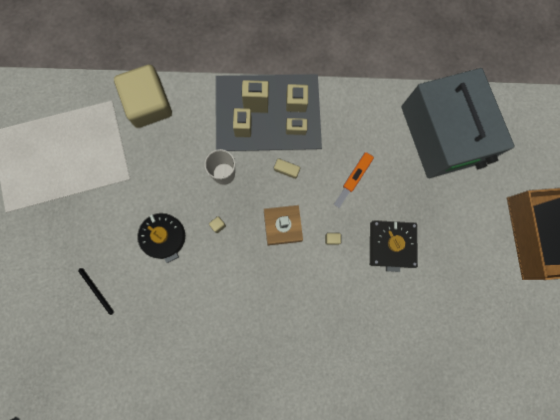

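View pics/side.png

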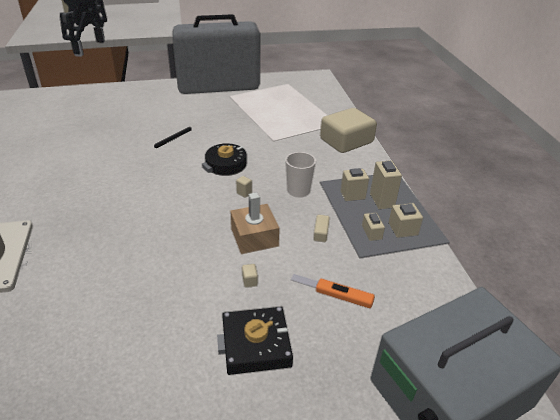

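Top: stand at (283,225), square dimmer (394,244), round dimmer (161,236). Side: stand (255,228), square dimmer (257,340). I'll enlarge these.

```bash
python3 - <<'E'
from h import *
t=cv2.imread("pics/top.png");s=cv2.imread("pics/side.png")
def cr(im,x,y,w=66,h=50): return cv2.resize(im[y-h//2:y+h//2,x-w//2:x+w//2],(396,300),interpolation=cv2.INTER_CUBIC)
cv2.imwrite("pics/comp.png",np.vstack([np.hstack([cr(t,283,225),cr(t,394,244)]),np.hstack([cr(s,255,220,88,66),cr(s,257,340,88,66)])]))
E
```

```text
(no output)
```

View pics/comp.png

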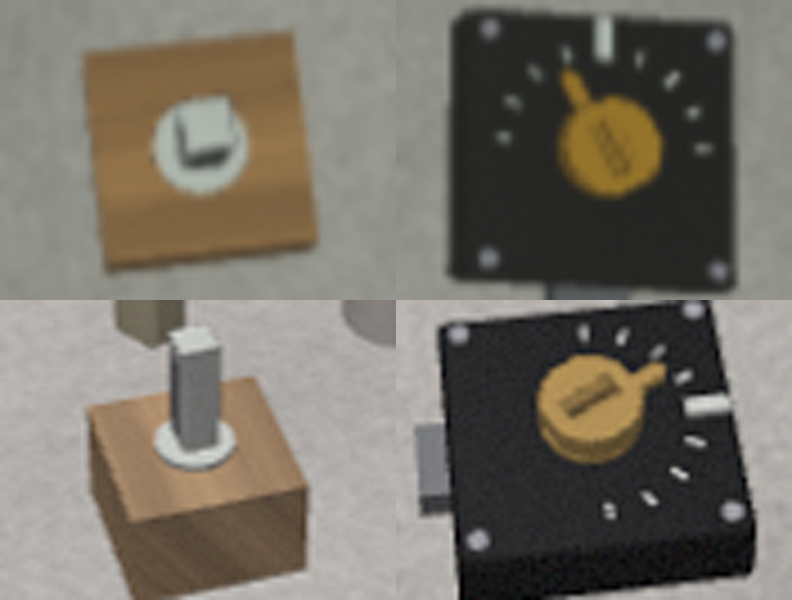

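```bash
python3 - <<'E'
from h import *
ct,cs=viewer.calibration("top"),viewer.calibration("side")
def T(o,p): return [o[0]+(p[0]+.5)/6-.5,o[1]+(p[1]+.5)/6-.5]
def S(o,p): return [o[0]+(p[0]+.5)/4.5-.5,o[1]+(p[1]+.5)/4.5-.5]
ts,td=(250,200),(361,219); ss,sd=(211,187),(213,307)
L={"handle_top":(ts,(207,125),ss,(194,41),.106),"collar":(ts,(200,145),ss,(195,143),.054),
"st1":(ts,(85,50),ss,(88,110),.05),"st2":(ts,(295,32),ss,(255,78),.05),"st3":(ts,(316,245),ss,(305,187),.05),"st4":(ts,(105,268),ss,(130,222),.05),
"screw":(td,(215,147),sd,(192,97),.043),"ptr":(td,(172,73),sd,(264,72),.035),"rib":(td,(208,38),sd,(312,104),.033)}
for i,(a,b) in enumerate(zip([(94,28),(321,40),(323,270),(93,258)],[(62,34),(298,10),(336,211),(82,240)])): L["c%d"%i]=(td,a,sd,b,.03)
L["c1"]=(td,(321,40),sd,(336,211),.03);L["c0"]=(td,(94,28),sd,(298,10),.03);L["c2"]=(td,(323,270),sd,(82,240),.03);L["c3"]=(td,(93,258),sd,(62,34),.03)
L["st1"]=(ts,(85,50),ss,(255,78),.05);L["st2"]=(ts,(295,32),ss,(305,187),.05);L["st3"]=(ts,(316,245),ss,(130,222),.05);L["st4"]=(ts,(105,268),ss,(88,110),.05)
for k,(a,p,b,q,z) in L.items():
    x,r=tri([ct,cs],[T(a,p),S(b,q)]); print(k,x.round(4),round(r,4),"top@z",atz(ct,T(a,p),z)[:2].round(4),"side@z",atz(cs,S(b,q),z)[:2].round(4))
E
```

```text
handle_top [ 0.5551 -0.0197  0.107 ] 0.0002 top@z [ 0.5552 -0.0197] side@z [ 0.5554 -0.0183]
collar [ 0.5556 -0.0197  0.0499] 0.0002 top@z [ 0.5551 -0.0196] side@z [ 0.5547 -0.0246]
st1 [0.5907 0.0242 0.0479] 0.0007 top@z [0.5908 0.0241] side@z [0.5897 0.0215]
st2 [ 0.5991 -0.0551  0.0487] 0.001 top@z [ 0.5995 -0.0551] side@z [ 0.5981 -0.0567]
st3 [ 0.52   -0.0638  0.0471] 0.0008 top@z [ 0.5191 -0.0635] side@z [ 0.5202 -0.0669]
st4 [0.5104 0.0148 0.0464] 0.0016 top@z [0.509  0.0148] side@z [0.5111 0.0105]
screw [ 0.5179 -0.2784  0.0422] 0.0002 top@z [ 0.518  -0.2781] side@z [ 0.5177 -0.279 ]
ptr [ 0.5465 -0.2656  0.0339] 0.0005 top@z [ 0.5467 -0.2653] side@z [ 0.546  -0.2664]
rib [ 0.561  -0.2808  0.0318] 0.0 top@z [ 0.5608 -0.2804] side@z [ 0.5608 -0.2817]
c0 [ 0.5643 -0.2369  0.0304] 0.0002 top@z [ 0.5642 -0.237 ] side@z [ 0.5645 -0.2366]
c1 [ 0.561  -0.3254  0.0306] 0.0005 top@z [ 0.5614 -0.3257] side@z [ 0.5607 -0.325 ]
c2 [ 0.4731 -0.3222  0.0304] 0.0 top@z [ 0.4731 -0.3224] side@z [ 0.4731 -0.3219]
c3 [ 0.476  -0.234   0.0308] 0.0 top@z [ 0.4761 -0.2342] side@z [ 0.476  -0.2333]
```

```bash
cat >> h.py <<'E'
from scipy.spatial.transform import Rotation as Rot
def go(x,y,z,az=None):
    """print remaining shift in present tool axes, azimuth of tool y, turn about tool z to bring tool y to az"""
    o=readout.get_obs(); R=Rot.from_quat(o["tool_rot"]).as_matrix(); p=o["eef_pos"]
    a=np.arctan2(R[1,1],R[0,1])
    print("clock %.2f"%o["clock"],"pos",p.round(4),"az %.4f"%a,"toolz",R[:,2].round(4),"q",np.round(o["joint_pos"],3),"F",o["ft_force"].round(1),"w %.4f"%o["grip_width"])
    d=(np.array([x,y,z])-p)
    print("shift tool now",(R.T@d).round(4))
    if az is not None:
        t=-(az-a); print("turn",round(t,4)); R2=R@Rot.from_rotvec([0,0,t]).as_matrix(); print("shift after turn",(R2.T@d).round(4))
E
python3 - <<'E'
from h import *
o=readout.get_obs();c=viewer.calibration("wrist");R=Rot.from_quat(o["tool_rot"]).as_matrix()
print((R.T@(c["eye"]-o["eef_pos"])).round(4),"axis",(R.T@Rm(c)[:,2]).round(4),"imx",(R.T@Rm(c)[:,0]).round(4))
go(.52,-.02,.25,.43)
E
```

```text
[ 0.0829  0.0006 -0.1269] axis [-3.215e-01 -4.000e-04  9.469e-01] imx [-4.e-04  1.e+00  3.e-04]
clock 0.15 pos [0.2248 0.4461 0.2476] az 1.1040 toolz [-7.0e-04 -1.5e-03 -1.0e+00] q [ 1.104  0.241  0.004  1.335 -0.     1.571] F [-0.3 -0.6  0. ] w 0.0854
shift tool now [-0.4734 -0.2834 -0.0019]
turn 0.674
shift after turn [-0.5467  0.074  -0.0019]
```

```bash
python3 -m crank '0 0 0 0 0 0.112 -1;0 0 0 0 0 0.112 -1;0 0 0 0 0 0.112 -1;0 0 0 0 0 0.112 -1;0 0 0 0 0 0.112 -1;0 0 0 0 0 0.112 -1;-0.04 0.0076 0 0 0 0 -1;-0.04 0.0076 0 0 0 0 -1;-0.04 0.0076 0 0 0 0 -1;-0.04 0.0076 0 0 0 0 -1;-0.04 0.0076 0 0 0 0 -1;-0.04 0.0076 0 0 0 0 -1;-0.04 0.0076 0 0 0 0 -1;-0.04 0.0076 0 0 0 0 -1;-0.04 0.0076 0 0 0 0 -1;-0.04 0.0076 0 0 0 0 -1;-0.04 0.0076 0 0 0 0 -1;-0.04 0.0076 0 0 0 0 -1;-0.04 0.0076 0 0 0 0 -1;-0.04 0.0076 0 0 0 0 -1'
python3 - <<'E'
from h import *
go(.5551,-.02,.25,.43)
c=viewer.calibration("wrist");print(proj(c,[[.5551,-.02,.11]]))
im=viewer.camera("wrist");save(im,"w1"); go(.5551,-.02,.25)
E
```

```text
clock: 1.82
eef_pos: [0.5442, -0.0361, 0.2421]
tool_rot: [0.546, 0.838, -0.005, -0.002]
ft_force: [0.8, -0.0, -0.6]
grip_width: 0.0853
clock 1.82 pos [ 0.5442 -0.0361  0.2421] az 0.4149 toolz [-0.0081 -0.0056 -1.    ] q [-0.063  0.34   0.124  1.363 -0.006  1.093] F [ 0.8 -0.  -0.6] w 0.0853
shift tool now [ 0.0103  0.0163 -0.0081]
turn -0.0151
shift after turn [ 0.0101  0.0165 -0.0081]
[[299.45880449 189.97574293]]
clock 1.87 pos [ 0.5482 -0.0423  0.2412] az 0.4085 toolz [-0.0048 -0.0108 -0.9999] q [-0.071  0.346  0.131  1.36  -0.011  1.091] F [ 5.9 -3.8  1.3] w 0.0853
shift tool now [ 0.0177  0.0151 -0.0091]
```

View pics/w1.png

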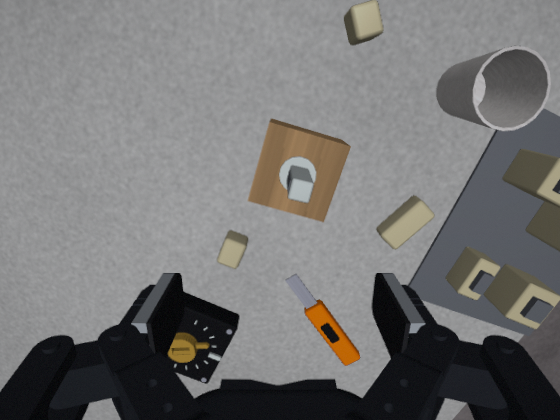

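Stand at about (299,170), handle top at (301,189) matching the projection; knife, clay and cup are clear. Zoom after settling for the handle's yaw.

```bash
python3 -m crank '0 0 0 0 0 0 -1;0 0 0 0 0 0 -1;0 0 0 0 0 0 -1'
python3 - <<'E'
from h import *
go(.5551,-.02,.25,.43)
c=viewer.calibration("wrist");import pickle;pickle.dump(c,open("w2.pkl","wb"))
u=proj(c,[[.5551,-.02,.11]])[0].round().astype(int);print(u)
im=viewer.camera("wrist");save(im,"w2")
x,y=u; cv2.imwrite("pics/w2c.png",cv2.resize(im[y-45:y+35,x-50:x+50,::-1],(800,640)[:2],interpolation=cv2.INTER_CUBIC)[:600]); print("origin",x-50,y-45)
E
```

```text
clock: 2.12
eef_pos: [0.5486, -0.0458, 0.2387]
tool_rot: [0.552, 0.834, -0.007, -0.001]
ft_force: [0.4, 0.5, -0.0]
grip_width: 0.0853
clock 2.12 pos [ 0.5486 -0.0458  0.2387] az 0.4013 toolz [-0.0089 -0.0103 -0.9999] q [-0.078  0.351  0.132  1.36  -0.011  1.092] F [ 0.4  0.5 -0. ] w 0.0853
shift tool now [ 0.0212  0.016  -0.0117]
turn -0.0287
shift after turn [ 0.0207  0.0166 -0.0117]
[300 177]
origin 250 132
```

View pics/w2c.png

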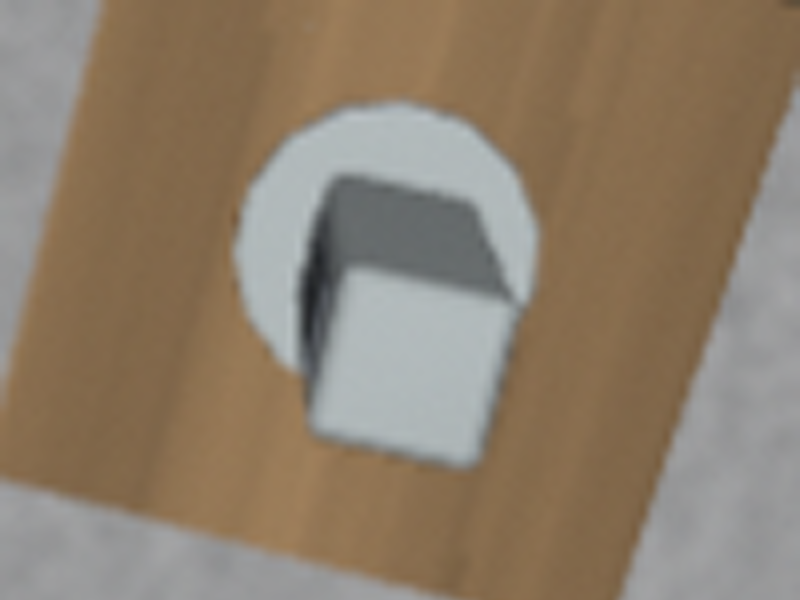

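```bash
python3 - <<'E'
from h import *
import pickle;c=pickle.load(open("w2.pkl","rb"))
P=[(350,266),(518,302),(478,467),(312,435)]
X=np.array([atz(c,[250+(u+.5)/8-.5,132+(v+.5)/8-.5],.109) for u,v in P])
print(X.round(4),X.mean(0).round(4))
for i in range(4):
    d=X[(i+1)%4]-X[i]; print(np.hypot(*d[:2]).round(4),(np.arctan2(d[1],d[0])%(np.pi/2)).round(3))
go(.5551,-.02,.13,.25)
E
```

```text
[[ 0.5464 -0.0133  0.109 ]
 [ 0.5629 -0.0102  0.109 ]
 [ 0.5663 -0.0269  0.109 ]
 [ 0.5498 -0.0303  0.109 ]] [ 0.5564 -0.0202  0.109 ]
0.0167 0.191
0.017 0.2
0.0168 0.208
0.0173 0.197
clock 2.17 pos [ 0.5484 -0.0454  0.2387] az 0.4021 toolz [-0.009  -0.0103 -0.9999] q [-0.077  0.351  0.132  1.36  -0.011  1.092] F [ 0.1 -0.  -0.6] w 0.0852
shift tool now [0.0214 0.0175 0.1084]
turn 0.1521
shift after turn [0.0238 0.0141 0.1084]
```

```bash
cat >> h.py <<'E'
_go=go
def go(*a):
    _go(*a); R=Rot.from_quat(readout.get_obs()["tool_rot"]).as_matrix()
    print("tilt fix rot (tool)",(R.T@np.cross(R[:,2],[0,0,-1])).round(4))
E
python3 -m crank '0.0 0.0 0 -0.012 0.006 0.1 -1;0 0 0 0 0 0.102 -1;0.011 0.0075 0.02 0 0 0 -1;0.011 0.0075 0.02 0 0 0 -1;0 0 0 0 0 0 -1;0 0 0 0 0 0 -1'
python3 -c "
from h import *
go(.5558,-.0202,.080,.2)"
```

```text
clock: 2.67
eef_pos: [0.5553, -0.0113, 0.201]
tool_rot: [0.632, 0.775, 0.001, 0.001]
ft_force: [-0.2, 0.5, -0.1]
grip_width: 0.0856
clock 2.67 pos [ 0.5553 -0.0113  0.201 ] az 0.2031 toolz [ 3.1e-03  8.0e-04 -1.0e+00] q [-2.100e-02  3.710e-01  6.200e-02  1.258e+00  1.000e-03  1.347e+00] F [-0.2  0.5 -0.1] w 0.0856
shift tool now [-0.0089 -0.0017  0.121 ]
turn 0.0031
shift after turn [-0.0089 -0.0017  0.121 ]
tilt fix rot (tool) [ 0.0032 -0.0002 -0.    ]
```

```bash
python3 -m crank '-0.0085 -0.0017 0.02 0.003 0 0 -1;0 0 0.03 0 0 0 -1;0 0 0.03 0 0 0 -1;0 0 0.02 0 0 0 -1;0 0 0.01 0 0 0 -1;0 0 0.00 0 0 0 -1;0 0 0 0 0 0 -1'
python3 -c "
from h import *
go(.5558,-.0202,.080,.2)"
```

```text
clock: 3.25
eef_pos: [0.5577, -0.0165, 0.0976]
tool_rot: [0.628, 0.778, 0.004, 0.005]
ft_force: [1.3, -0.3, 0.0]
grip_width: 0.0852
clock 3.25 pos [ 0.5577 -0.0165  0.0976] az 0.2131 toolz [ 0.013  -0.001  -0.9999] q [-2.900e-02  4.530e-01 -1.010e-01  1.005e+00 -1.000e-03  1.328e+00] F [ 1.3 -0.3  0. ] w 0.0852
shift tool now [-0.0032 -0.0029  0.0176]
turn 0.0131
shift after turn [-0.0032 -0.0028  0.0176]
tilt fix rot (tool) [0.0125 0.0037 0.    ]
```

```bash
python3 -m crank '-0.0032 -0.0028 0.008 0.0125 0.004 0.013 -1;0 0 0.008 0 0 0 -1;0 0 0 0 0 0 -1;0 0 0 0 0 0 -1'
python3 -c "
from h import *
go(.5558,-.0202,.080,.2)"
```

```text
clock: 3.58
eef_pos: [0.559, -0.0206, 0.0855]
tool_rot: [0.633, 0.774, 0.002, 0.003]
ft_force: [-0.0, -1.8, -0.8]
grip_width: 0.0855
clock 3.58 pos [ 0.559  -0.0206  0.0855] az 0.1993 toolz [ 7.4e-03 -1.0e-04 -1.0e+00] q [-0.037  0.472 -0.105  0.987  0.     1.334] F [-0.  -1.8 -0.8] w 0.0855
shift tool now [ 0.0011 -0.0031  0.0055]
turn -0.0007
shift after turn [ 0.0011 -0.0031  0.0055]
tilt fix rot (tool) [0.0072 0.0015 0.    ]
```

```bash
python3 -m crank '0.001 -0.0032 0.005 0.007 0.0015 0 -1;0 0 0 0 0 0 -1;0 0 0 0 0 0 0;0 0 0 0 0 0 0.3;0 0 0 0 0 0 1;0 0 0 0 0 0 1;0 0 0 0 0 0 1;0 0 0 0 0 0 1;0 0 0 0 0 0 1;0 0 0 0 0 0 1'
python3 -c "
from h import *
go(.5558,-.0202,.080,.2)"
```

```text
clock: 4.42
eef_pos: [0.5569, -0.0204, 0.082]
tool_rot: [0.633, 0.774, 0.001, 0.001]
ft_force: [0.9, -1.0, 0.7]
grip_width: 0.0172
clock 4.42 pos [ 0.5569 -0.0204  0.082 ] az 0.1991 toolz [ 0.0032 -0.     -1.    ] q [-0.037  0.474 -0.111  0.982  0.     1.335] F [ 0.9 -1.   0.7] w 0.0172
shift tool now [ 0.0004 -0.001   0.002 ]
turn -0.0009
shift after turn [ 0.0004 -0.001   0.002 ]
tilt fix rot (tool) [0.0032 0.0007 0.    ]
```

```bash
python3 -m crank '0 0 -0.01 0.003 0 0 1;0 0 -0.02 0 0 0 1;0 0 -0.02 0 0 0 1;0 0 -0.025 0 0 0 1;0 0 -0.025 0 0 0 1;0 0 -0.01 0 0 0 1;0 0 0 0 0 0 1;0 0 0 0 0 0 1'
python3 - <<'E'
from h import *
go(.518,-.279,.18,.45)
o=readout.get_obs();R=Rot.from_quat(o["tool_rot"]).as_matrix();X=o["eef_pos"]+R[:,2]*.07
t=[]
for n in ("side","top"):
    im=viewer.camera(n);save(im,n+"3");c=viewer.calibration(n);u=proj(c,[X])[0].round().astype(int);print(n,u)
    if n=="side": cv2.imwrite("pics/s3c.png",cv2.resize(im[u[1]-45:u[1]+30,u[0]-40:u[0]+40,::-1],(640,600),interpolation=cv2.INTER_CUBIC))
E
```

```text
clock: 5.08
eef_pos: [0.5544, -0.0202, 0.1937]
tool_rot: [0.633, 0.774, -0.003, -0.003]
ft_force: [-0.2, -0.6, -0.5]
grip_width: 0.0174
clock 5.08 pos [ 0.5544 -0.0202  0.1937] az 0.1992 toolz [-7.5e-03 -4.0e-04 -1.0e+00] q [-3.600e-02  3.820e-01  5.900e-02  1.255e+00 -1.000e-03  1.336e+00] F [-0.2 -0.6 -0.5] w 0.0174
shift tool now [-0.2465 -0.0868  0.0141]
turn -0.2508
shift after turn [-0.2172 -0.1453  0.0141]
tilt fix rot (tool) [-0.0074 -0.0011  0.    ]
side [253 189]
top [285 220]
```

View pics/s3c.png

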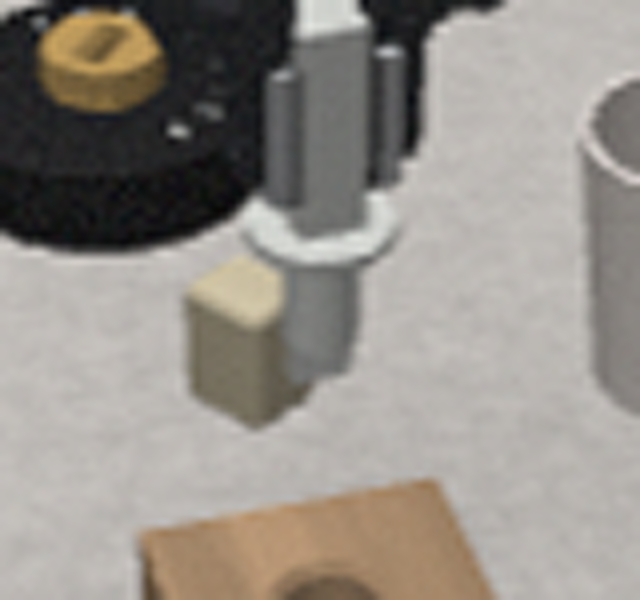

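Blade appears broadside to the side camera, so its width lies along the jaw direction (azimuth ≈0.2). The stand hole is empty. Move to above the square dimmer.

```bash
python3 -m crank '0 0 0 -0.007 -0.001 -0.12 1;0 0 0 0 0 -0.12 1;-0.031 -0.0207 0.002 0 0 0 1;-0.031 -0.0207 0.002 0 0 0 1;-0.031 -0.0207 0.002 0 0 0 1;-0.031 -0.0207 0.002 0 0 0 1;-0.031 -0.0207 0.002 0 0 0 1;-0.031 -0.0207 0.002 0 0 0 1;-0.015 -0.01 0 0 0 0 1;0 0 0 0 0 0 1;0 0 0 0 0 0 1'
python3 - <<'E'
from h import *
go(.5183,-.2792,.16,.45)
o=readout.get_obs();R=Rot.from_quat(o["tool_rot"]).as_matrix();X=o["eef_pos"]+R[:,2]*.074
c=viewer.calibration("wrist");im=viewer.camera("wrist");save(im,"w4");u=proj(c,[[.5183,-.2792,.043]])[0];v=proj(c,[X])[0];print(u,v)
a=cv2.resize(im[int(u[1])-60:int(u[1])+60,int(u[0])-55:int(u[0])+55],(550,600)[:2],interpolation=cv2.INTER_CUBIC)
s=viewer.camera("side");save(s,"s4");cs=viewer.calibration("side");p=proj(cs,[X,[.5183,-.2792,.043]]);print(p)
q=p[0].astype(int);b=cv2.resize(s[q[1]-50:q[1]+70,q[0]-25:q[0]+25],(250,600),interpolation=cv2.INTER_CUBIC)
save(np.hstack([a,b]),"c4");print("wo",int(u[0])-55,int(u[1])-60,"so",q[0]-25,q[1]-50)
import pickle;pickle.dump(c,open("w4.pkl","wb"))
E
```

```text
clock: 6.1
eef_pos: [0.512, -0.2649, 0.1608]
tool_rot: [0.528, 0.849, -0.003, -0.015]
ft_force: [0.4, 0.2, -0.3]
grip_width: 0.0173
clock 6.10 pos [ 0.512  -0.2649  0.1608] az 0.4591 toolz [-0.0296  0.0105 -0.9995] q [-0.475  0.463  0.095  1.234 -0.004  0.637] F [ 0.4  0.2 -0.3] w 0.0173
shift tool now [-0.0156 -0.0007  0.0005]
turn 0.0091
shift after turn [-0.0156 -0.0005  0.0005]
tilt fix rot (tool) [-0.0219 -0.0225  0.    ]
[279.82246835 230.24494237] [277.28001954 229.92569228]
[[248.67618894 303.73468667]
 [255.67378116 328.21904731]]
wo 224 170 so 223 253
```

View pics/c4.png

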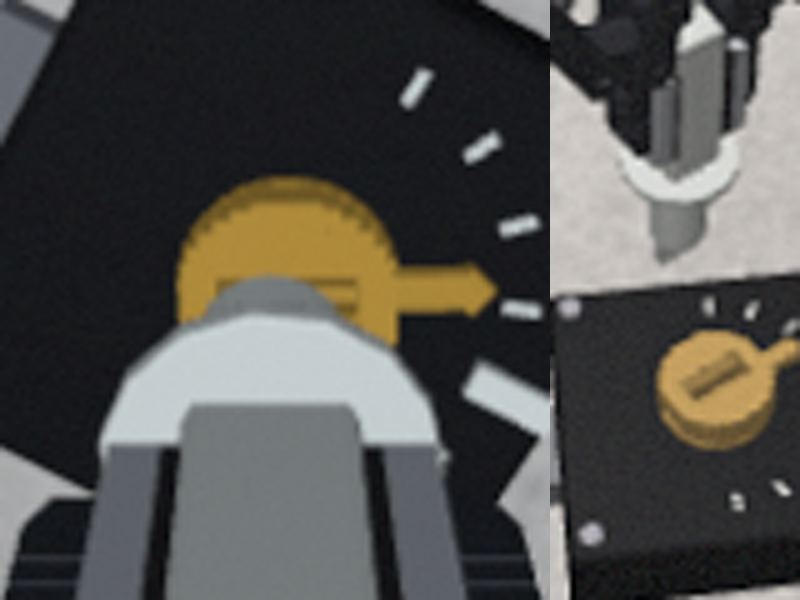

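```bash
python3 - <<'E'
from h import *
import pickle;c=pickle.load(open("w4.pkl","rb"))
f=lambda u,v,z: atz(c,[224+(u+.5)/5-.5,170+(v+.5)/5-.5],z)
print("slot ctr",f(287,294,.041).round(4)); l,r=f(217,294,.041),f(358,294,.041);d=r-l;print("len",np.hypot(*d[:2]).round(4),"az",np.arctan2(d[1],d[0]).round(3))
a,b=f(210,281,.043),f(358,281,.043);d=b-a;print("edge az",np.arctan2(d[1],d[0]).round(3))
p=f(497,290,.035);print("ptr",p.round(4)); d=p-[.5183,-.2792,.035];print(np.hypot(*d[:2]).round(4),np.arctan2(d[1],d[0]).round(3))
l,r=f(177,290,.043),f(398,290,.043);print(l.round(4),r.round(4))
for y in (200,203): print(f(287,y,.043).round(4))
r1,r2=f(480,378,.033),f(550,410,.033);d=r2-r1;print("rib",r1.round(4),r2.round(4),np.arctan2(d[1],d[0]).round(3))
E
```

```text
slot ctr [ 0.5188 -0.2781  0.041 ]
len 0.0224 az 0.467
edge az 0.467
ptr [ 0.5498 -0.2643  0.035 ]
0.0348 0.443
[ 0.5027 -0.2846  0.043 ] [ 0.5337 -0.2689  0.043 ]
[ 0.5115 -0.2635  0.043 ]
[ 0.5117 -0.2639  0.043 ]
rib [ 0.5553 -0.2798  0.033 ] [ 0.5685 -0.2797  0.033 ] 0.011
```

```bash
python3 -m crank '-0.0145 -0.0005 0 -0.022 -0.0225 0 1;0 0 0 0 0 0 1;0 0 0 0 0 0 1'
python3 -c "
from h import *
go(.5185,-.2788,.109,.463)"
```

```text
clock: 6.45
eef_pos: [0.519, -0.2721, 0.1599]
tool_rot: [0.524, 0.852, 0.001, -0.001]
ft_force: [0.1, 0.5, -0.8]
grip_width: 0.0173
clock 6.45 pos [ 0.519  -0.2721  0.1599] az 0.4672 toolz [-0.0012  0.0026 -1.    ] q [-0.484  0.461  0.089  1.201  0.002  0.62 ] F [ 0.1  0.5 -0.8] w 0.0173
shift tool now [-0.0059 -0.0035  0.0509]
turn 0.0042
shift after turn [-0.0059 -0.0035  0.0509]
tilt fix rot (tool) [ 0.0001 -0.0029 -0.    ]
```

```bash
python3 -m crank '-0.006 -0.0035 0.01 0 -0.003 0.004 1;0 0 0.012 0 0 0 1;0 0 0.008 0 0 0 1;0 0 0 0 0 0 1;0 0 0 0 0 0 1'
python3 -c "
from h import *
go(.5185,-.2788,.109,.463)"
```

```text
clock: 6.87
eef_pos: [0.5194, -0.2746, 0.1277]
tool_rot: [0.523, 0.852, -0.0, -0.001]
ft_force: [-0.7, -0.5, 0.4]
grip_width: 0.0174
clock 6.87 pos [ 0.5194 -0.2746  0.1277] az 0.4698 toolz [-1.4e-03  8.0e-04 -1.0e+00] q [-0.486  0.488  0.044  1.129  0.     0.615] F [-0.7 -0.5  0.4] w 0.0174
shift tool now [-0.0033 -0.0027  0.0187]
turn 0.0068
shift after turn [-0.0033 -0.0027  0.0187]
tilt fix rot (tool) [-0.0008 -0.0014 -0.    ]
```

```bash
python3 -m crank '-0.004 -0.003 0.002 0 -0.001 0.006 1;0 0 0 0 0 0 1;0 0 0 0 0 0 1'
python3 - <<'E'
from h import *
go(.5185,-.2788,.109,.463)
s=viewer.camera("side");save(s,"s5");w=viewer.camera("wrist")
b=cv2.resize(s[285:365,215:305],(675,600),interpolation=cv2.INTER_CUBIC);save(b,"c5");save(w,"w5")
E
```

```text
clock: 7.12
eef_pos: [0.5187, -0.2794, 0.1256]
tool_rot: [0.525, 0.851, -0.0, -0.001]
ft_force: [0.6, 0.4, 0.3]
grip_width: 0.0172
clock 7.12 pos [ 0.5187 -0.2794  0.1256] az 0.4643 toolz [-0.0014  0.     -1.    ] q [-4.940e-01  4.920e-01  4.600e-02  1.125e+00 -1.000e-03  6.130e-01] F [0.6 0.4 0.3] w 0.0172
shift tool now [0.0006 0.0002 0.0166]
turn 0.0013
shift after turn [0.0006 0.0002 0.0166]
tilt fix rot (tool) [-0.0012 -0.0007  0.    ]
```

View pics/c5.png

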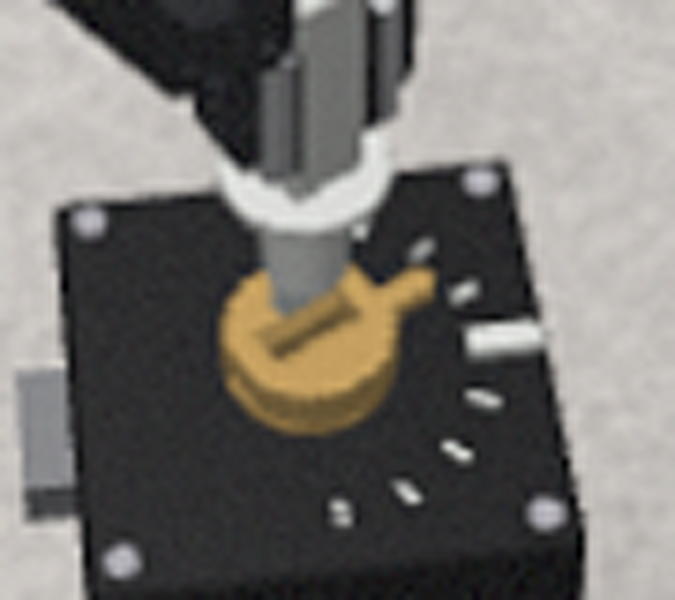

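Blade edge lies just above and parallel to the slot; going down gently.

```bash
python3 -m crank '0 0 0.004 0 0 0 1;0 0 0.004 0 0 0 1;0 0 0.003 0 0 0 1;0 0 0.002 0 0 0 1;0 0 0 0 0 0 1'
python3 -c "
from h import *
go(.5185,-.2788,.109,.463)"
```

```text
clock: 7.63
eef_pos: [0.5191, -0.28, 0.1124]
tool_rot: [0.526, 0.851, -0.0, 0.001]
ft_force: [-0.1, -0.4, -1.5]
grip_width: 0.0174
clock 7.63 pos [ 0.5191 -0.28    0.1124] az 0.4637 toolz [ 6.e-04 -1.e-03 -1.e+00] q [-4.940e-01  5.030e-01  2.700e-02  1.093e+00 -1.000e-03  6.130e-01] F [-0.1 -0.4 -1.5] w 0.0174
shift tool now [0.0014 0.     0.0034]
turn 0.0007
shift after turn [0.0014 0.     0.0034]
tilt fix rot (tool) [0.     0.0012 0.    ]
```

```bash
python3 -m crank '0.001 0 0.002 0 0 0 1;0 0 0.0015 0 0 0 1;0 0 0 0 0 0 1'
python3 -c "
from h import *
go(.5185,-.2788,.109,-.033)"
```

```text
clock: 7.88
eef_pos: [0.5185, -0.279, 0.1082]
tool_rot: [0.526, 0.851, -0.0, 0.0]
ft_force: [0.4, -0.3, -0.3]
grip_width: 0.0172
clock 7.88 pos [ 0.5185 -0.279   0.1082] az 0.4638 toolz [ 2.e-04 -1.e-03 -1.e+00] q [-4.930e-01  5.060e-01  1.900e-02  1.083e+00 -1.000e-03  6.140e-01] F [ 0.4 -0.3 -0.3] w 0.0172
shift tool now [ 0.0002  0.0001 -0.0008]
turn 0.4968
shift after turn [ 0.0002 -0.     -0.0008]
tilt fix rot (tool) [-0.0003  0.001   0.    ]
```

```bash
python3 -m crank '0 0 -0.0003 0 0 0.08 1;0 0 0 0 0 0.08 1;0 0 0 0 0 0.08 1;0 0 0 0 0 0.08 1;0 0 0 0 0 0 1'
python3 -c "
from h import *
go(.5185,-.279,.108,-.033);print(readout.get_obs()['ft_torque'])"
```

```text
clock: 8.3
eef_pos: [0.5188, -0.2798, 0.1085]
tool_rot: [0.66, 0.751, -0.001, 0.001]
ft_force: [0.5, -0.9, 0.1]
grip_width: 0.0171
clock 8.30 pos [ 0.5188 -0.2798  0.1085] az 0.1292 toolz [ 7.e-04 -3.e-03 -1.e+00] q [-0.493  0.506  0.019  1.082 -0.002  0.948] F [ 0.5 -0.9  0.1] w 0.0171
shift tool now [ 0.0008 -0.0002  0.0005]
turn 0.1622
shift after turn [ 0.0008 -0.0004  0.0005]
tilt fix rot (tool) [0.0003 0.003  0.    ]
[-0.029879    0.02087979  0.02809534]
```

```bash
cat >> h.py <<'E'
def meas(im,c,C=(.5186,-.2790),lab=""):
    hsv=cv2.cvtColor(im,cv2.COLOR_RGB2HSV); H,W=im.shape[:2]
    vv,uu=np.mgrid[:H,:W]; P=np.stack([uu.ravel(),vv.ravel()],1).astype(float)
    n=cv2.undistortPoints(P[:,None],K(c),np.array(c["D"],float))[:,0]
    d=np.c_[n,np.ones(len(n))]@Rm(c).T; e=np.array(c["eye"])
    g=lambda z:(e+d*((z-e[2])/d[:,2:]))[:,:2]-C
    h,s,v=[hsv[...,i].ravel() for i in range(3)]
    for nm,m,z,r0,r1 in (("ptr",(h>10)&(h<28)&(s>110)&(v>70),.033,.024,.036),("rib",(s<50)&(v>140),.033,.035,.049)):
        X=g(z); r=np.hypot(*X.T); a=np.arctan2(X[:,1],X[:,0]); k=m&(r>r0)&(r<r1)&(abs(a)<1.0)
        if nm=="rib": k&=(abs(X[:,1])<.008)
        if k.sum(): q=X[k].mean(0); print(lab,nm,k.sum(),"az %.3f"%np.arctan2(q[1],q[0]),q.round(4))
E
python3 - <<'E'
from h import *
import pickle
L=lambda n:cv2.imread(f"pics/{n}.png")[...,::-1].copy()
meas(L("top"),viewer.calibration("top"),lab="top0");meas(L("side"),viewer.calibration("side"),lab="side0");meas(L("s5"),viewer.calibration("side"),lab="s5")
meas(L("w4"),pickle.load(open("w4.pkl","rb")),lab="w4")
E
python3 -m crank '0 0 0 0 0.003 0.08 1;0 0 0 0 0 0.08 1;0 0 0 0 0 0.05 1;0 0 0 0 0 0 1;0 0 0 0 0 0 1'
python3 - <<'E'
from h import *
go(.5185,-.279,.108,-.033);print(readout.get_obs()['ft_torque'])
for n in ("side","wrist"):
    c=viewer.calibration(n);im=viewer.camera(n);meas(im,c,lab=n);save(im,n+"6")
E
```

```text
top0 ptr 14 az 0.443 [0.0255 0.0121]
top0 rib 10 az -0.047 [ 0.0421 -0.002 ]
side0 ptr 25 az 0.529 [0.0246 0.0144]
side0 rib 30 az -0.049 [ 0.0418 -0.002 ]
s5 ptr 24 az 0.516 [0.025  0.0142]
s5 rib 33 az -0.051 [ 0.0418 -0.0021]
w4 ptr 113 az 0.412 [0.0261 0.0114]
w4 rib 109 az -0.045 [ 0.0421 -0.0019]
clock: 8.72
eef_pos: [0.5188, -0.2799, 0.1085]
tool_rot: [0.734, 0.679, -0.0, 0.0]
ft_force: [-0.6, -0.1, -0.0]
grip_width: 0.0173
clock 8.72 pos [ 0.5188 -0.2799  0.1085] az -0.0789 toolz [ 2.e-04 -4.e-04 -1.e+00] q [-0.495  0.507  0.021  1.085 -0.     1.155] F [-0.6 -0.1 -0. ] w 0.0173
shift tool now [ 0.0008 -0.0004  0.0005]
turn -0.0459
shift after turn [ 0.0009 -0.0003  0.0005]
tilt fix rot (tool) [0.0003 0.0004 0.    ]
[-0.05023374 -0.00596889  0.0974293 ]
side ptr 25 az 0.174 [0.0278 0.0049]
side rib 33 az -0.051 [ 0.0418 -0.0021]
wrist ptr 178 az 0.056 [0.0287 0.0016]
wrist rib 198 az -0.045 [ 0.0422 -0.0019]
```

```bash
python3 -m crank '0 0 0 0 0 0.06 1;0 0 0 0 0 0.03 1;0 0 0 0 0 0 1;0 0 0 0 0 0 1'
python3 - <<'E'
from h import *
go(.5185,-.279,.108,-.033);print(readout.get_obs()['ft_torque'])
c=viewer.calibration("wrist");im=viewer.camera("wrist");meas(im,c,lab="w");save(im,"w7")
u=proj(c,[[.535,-.279,.04]])[0].astype(int);print(u)
x0,y0=max(u[0]-65,0),max(u[1]-50,0);save(cv2.resize(im[y0:y0+100,x0:x0+130],(780,600),interpolation=cv2.INTER_CUBIC),"w7c");print(x0,y0)
import pickle;pickle.dump(c,open("w7.pkl","wb"))
E
```

```text
clock: 9.15
eef_pos: [0.5188, -0.2798, 0.1085]
tool_rot: [0.764, 0.646, -0.0, 0.0]
ft_force: [-0.1, 0.0, -1.8]
grip_width: 0.0175
clock 9.15 pos [ 0.5188 -0.2798  0.1085] az -0.1674 toolz [ 2.e-04 -4.e-04 -1.e+00] q [-0.494  0.507  0.021  1.085 -0.     1.244] F [-0.1  0.  -1.8] w 0.0175
shift tool now [ 0.0007 -0.0004  0.0005]
turn -0.1344
shift after turn [ 0.0008 -0.0003  0.0005]
tilt fix rot (tool) [0.0002 0.0004 0.    ]
[-0.02651987 -0.01509572  0.05732653]
w ptr 179 az -0.029 [ 0.0287 -0.0008]
w rib 203 az -0.046 [ 0.0422 -0.002 ]
[302 228]
237 178
```

View pics/w7c.png

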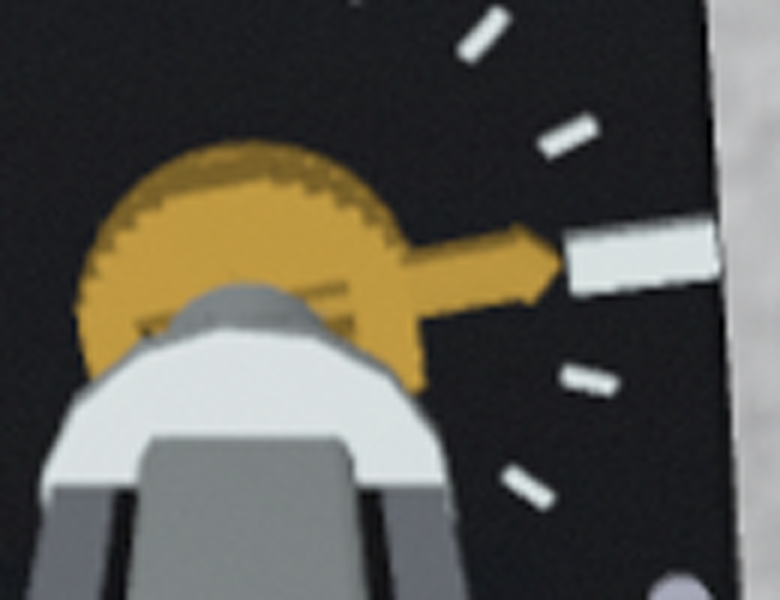

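```bash
python3 - <<'E'
from h import *
import pickle;c=pickle.load(open("w7.pkl","rb"))
f=lambda u,v,z: atz(c,[237+(u+.5)/6-.5,178+(v+.5)/6-.5],z)[:2]
az=lambda d:np.arctan2(d[1],d[0]).round(3)
ri,ro=f(569,265,.033),f(718,250,.033)
cor=[f(*p,.033) for p in((566,236),(714,220),(720,279),(572,297))]
print("rib",ri,ro,az(ro-ri),"edges",az(cor[1]-cor[0]),az(cor[2]-cor[3]),"mid",np.mean(cor,0))
for z in(.035,.038):
    b,t=f(413,284,z),f(563,262,z); print(z,"ptr base,tip",b,t,az(t-b),"e1",az(f(515,237,z)-f(408,262,z)),"e2",az(f(522,300,z)-f(415,318,z)))
    for C in((.5186,-.279),(.5186,-.2796)): print("  az from C",az(t-C),"rib",az(np.mean(cor,0)-C))
# housing edge right: line
e1,e2=f(708,20,.03),f(740,560,.03); print("edge normal",az(e1-e2)-np.pi/2)
l,r=f(78,310,.043),f(424,380,.043);print(l,r)
E
```

```text
rib [ 0.55400338 -0.28051266] [ 0.57011699 -0.28149994] -0.061 edges -0.053 -0.039 mid [ 0.56199963 -0.28107345]
0.035 ptr base,tip [ 0.53702336 -0.27905378] [ 0.55319982 -0.2792427 ] -0.012 e1 0.078 e2 0.012
  az from C -0.007 rib -0.048
  az from C 0.01 rib -0.034
0.038 ptr base,tip [ 0.53696085 -0.27783289] [ 0.55289511 -0.27801897] -0.012 e1 0.078 e2 0.012
  az from C 0.029 rib -0.048
  az from C 0.046 rib -0.034
edge normal -0.034796326794896526
[ 0.50231613 -0.27287954] [ 0.53647899 -0.28669275]
```

```bash
python3 -m crank '0 0 0 0 0 0.035 1;0 0 0 0 0 0 1;0 0 0 0 0 0 1;0 0 0 0 0 -0.06 1;0 0 0 0 0 -0.06 1;0 0 0 0 0 0 1'
python3 - <<'E'
from h import *
go(.5185,-.279,.108,-.04);print(readout.get_obs()['ft_torque'])
c=viewer.calibration("wrist");im=viewer.camera("wrist");meas(im,c,lab="w")
c=viewer.calibration("side");im=viewer.camera("side");meas(im,c,lab="s")
E
```

```text
clock: 9.7
eef_pos: [0.5189, -0.2798, 0.1086]
tool_rot: [0.732, 0.681, 0.0, 0.0]
ft_force: [-0.3, -0.5, -1.4]
grip_width: 0.0175
clock 9.70 pos [ 0.5189 -0.2798  0.1086] az -0.0715 toolz [ 5.e-04 -4.e-04 -1.e+00] q [-0.494  0.507  0.021  1.085 -0.     1.148] F [-0.3 -0.5 -1.4] w 0.0175
shift tool now [ 0.0008 -0.0005  0.0006]
turn -0.0315
shift after turn [ 0.0008 -0.0004  0.0006]
tilt fix rot (tool) [ 0.0005  0.0004 -0.    ]
[-0.02115665 -0.0012053  -0.05473907]
w ptr 184 az -0.061 [ 0.0288 -0.0017]
w rib 200 az -0.046 [ 0.0421 -0.0019]
s ptr 26 az 0.047 [0.0281 0.0013]
s rib 33 az -0.051 [ 0.0418 -0.0021]
```

```bash
python3 -m crank '0 0 -0.004 0 0 0 1;0 0 -0.006 0 0 0 1;0 0 -0.008 0 0 0 1;0 0 -0.015 0 0 0 1;0 0 -0.02 0 0 0 1;0.03 0 -0.02 0 0 0 1;0.03 0 0 0 0 0 1;0.02 0 0 0 0 0 1;0 0 0 0 0 0 1;0 0 0 0 0 0 1;0 0 0 0 0 0 1'
python3 - <<'E'
from h import *
go(.5185,-.279,.108,-.04)
c=viewer.calibration("wrist");im=viewer.camera("wrist");meas(im,c,lab="w");save(im,"w8")
u=proj(c,[[.53,-.279,.04]])[0].astype(int);print(u)
x0,y0=max(u[0]-65,0),max(u[1]-50,0);save(cv2.resize(im[y0:y0+100,x0:x0+130],(780,600),interpolation=cv2.INTER_CUBIC),"w8c");print(x0,y0)
import pickle;pickle.dump((c,x0,y0),open("w8.pkl","wb"))
for n in("side","top"):
    c=viewer.calibration(n);im=viewer.camera(n);meas(im,c,lab=n);save(im,n+"8")
E
```

```text
clock: 10.72
eef_pos: [0.5272, -0.1992, 0.1934]
tool_rot: [0.735, 0.678, 0.002, 0.004]
ft_force: [0.2, 0.0, -0.9]
grip_width: 0.0176
clock 10.72 pos [ 0.5272 -0.1992  0.1934] az -0.0816 toolz [ 0.0088 -0.0033 -1.    ] q [-0.361  0.387  0.065  1.239  0.     1.291] F [ 0.2  0.  -0.9] w 0.0176
shift tool now [-0.08   -0.0029  0.0855]
turn -0.0416
shift after turn [-0.0798 -0.0062  0.0855]
tilt fix rot (tool) [ 0.0091  0.0026 -0.    ]
w rib 15 az 0.002 [0.0442 0.0001]
[286 274]
221 224
side ptr 25 az 0.072 [0.0272 0.002 ]
side rib 32 az -0.054 [ 0.042  -0.0023]
```

View pics/w8c.png

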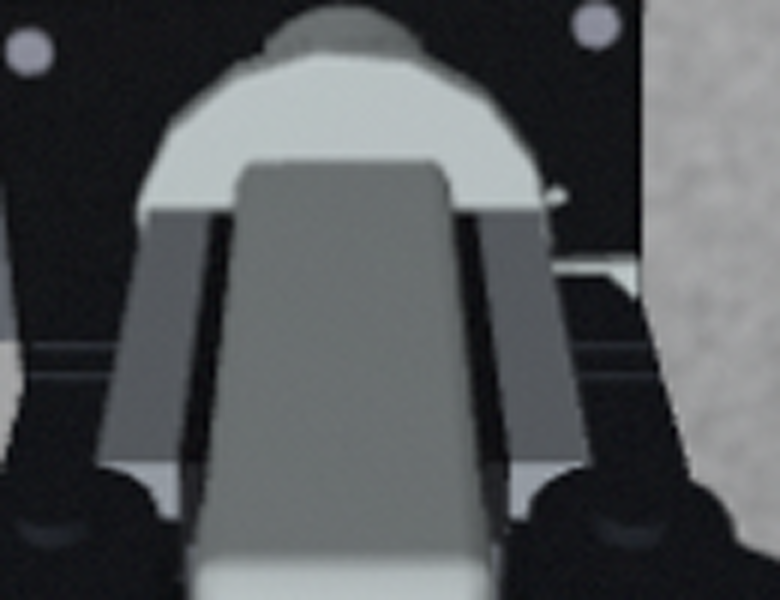

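The tool hides the screw here; I'll shift aside for a clear view.

```bash
python3 -m crank '-0.02 -0.035 0 0.009 0.003 0 1;-0.02 -0.035 0 0 0 0 1;-0.02 -0.02 0 0 0 0 1;0 0 0 0 0 0 1;0 0 0 0 0 0 1;0 0 0 0 0 0 1'
python3 - <<'E'
from h import *
go(.5558,-.0202,.195,.2)
c=viewer.calibration("wrist");im=viewer.camera("wrist");meas(im,c,lab="w");save(im,"w9")
u=proj(c,[[.53,-.279,.04]])[0].astype(int);print(u)
x0,y0=max(u[0]-65,0),max(u[1]-50,0);save(cv2.resize(im[y0:y0+100,x0:x0+130],(780,600),interpolation=cv2.INTER_CUBIC),"w9c");print(x0,y0)
import pickle;pickle.dump((c,x0,y0),open("w9.pkl","wb"))
for n in("side","top"):
    c=viewer.calibration(n);im=viewer.camera(n);meas(im,c,lab=n);save(im,n+"9")
E
```

```text
clock: 11.37
eef_pos: [0.4278, -0.2573, 0.1892]
tool_rot: [0.738, 0.675, -0.001, -0.002]
ft_force: [-0.2, 1.0, -0.2]
grip_width: 0.0173
clock 11.37 pos [ 0.4278 -0.2573  0.1892] az -0.0883 toolz [-0.0046  0.0023 -1.    ] q [-0.541  0.277 -0.104  1.195 -0.     1.118] F [-0.2  1.  -0.2] w 0.0173
shift tool now [ 0.2475  0.1065 -0.0058]
turn -0.2883
shift after turn [ 0.207   0.1725 -0.0058]
tilt fix rot (tool) [-0.0048 -0.0019 -0.    ]
w ptr 127 az -0.181 [ 0.0266 -0.0049]
w rib 99 az -0.046 [ 0.0424 -0.002 ]
[396 210]
331 160
side ptr 25 az 0.072 [0.0272 0.002 ]
side rib 33 az -0.051 [ 0.0418 -0.0021]
top ptr 12 az -0.052 [ 0.0275 -0.0014]
top rib 11 az -0.045 [ 0.0414 -0.0019]
```

View pics/w9c.png

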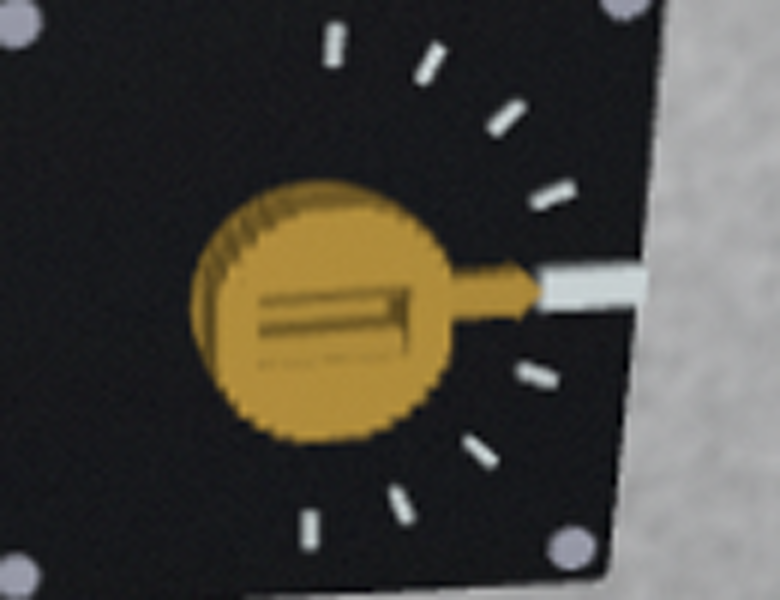

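```bash
python3 - <<'E'
from h import *
import pickle;c,x0,y0=pickle.load(open("w9.pkl","rb"))
f=lambda u,v,z: atz(c,[x0+(u+.5)/6-.5,y0+(v+.5)/6-.5],z)[:2]
az=lambda d:np.arctan2(d[1],d[0]).round(3)
for n,a,b,z in(("slotU",(258,302),(405,290),.041),("slotM",(258,332),(405,322),.036),("slotL",(260,367),(405,352),.043),("ribU",(540,268),(645,262),.033),("ribL",(545,312),(645,304),.033),("ptrU",(455,270),(515,262),.038),("ptrL",(455,322),(515,316),.036),("edge",(606,575),(662,5),.03)):
    print(n,az(f(*b,z)-f(*a,z)))
k=[f(*p,.03) for p in((17,22),(625,0),(573,549),(16,577))];print("corners",np.round(k,4))
for z in (.033,.035,.037):
    t=f(541,289,z);print(z,"tip",t.round(4),[az(t-np.array(C)) for C in((.5186,-.279),(.5186,-.2796))])
print("rib",f(593,287,.033))
# numeric: slot-axis line fit on upscaled darkness not needed
E
```

```text
slotU -0.001
slotM -0.016
slotL 0.022
ribU -0.027
ribL -0.004
ptrU 0.053
ptrL 0.017
edge 1.54
corners [[ 0.4775 -0.2342]
 [ 0.566  -0.2383]
 [ 0.563  -0.3262]
 [ 0.4742 -0.3229]]
0.033 tip [ 0.5543 -0.2806] [np.float64(-0.046), np.float64(-0.029)]
0.035 tip [ 0.5535 -0.2799] [np.float64(-0.025), np.float64(-0.008)]
0.037 tip [ 0.5527 -0.2791] [np.float64(-0.004), np.float64(0.014)]
rib [ 0.56226172 -0.28101003]
```

```bash
cat > lines.py <<'E'
from h import *
def fitaz(im,c,x0,x1,yl,yr,z,sign,hw=2.5):
    """subpixel edge near line (x0,yl)-(x1,yr): weighted gradient centroid per column, robust line -> world azimuth"""
    g=cv2.cvtColor(im,cv2.COLOR_RGB2GRAY).astype(float); G=sign*np.gradient(g,axis=0); pts=[]
    for x in range(int(np.ceil(x0)),int(x1)+1):
        y=yl+(yr-yl)*(x-x0)/(x1-x0); r=np.arange(int(round(y-hw)),int(round(y+hw))+1); w=np.clip(G[r,x],0,None)
        if w.sum()>8: pts.append((x,(r*w).sum()/w.sum()))
    p=np.array(pts); k=np.polyfit(p[:,0],p[:,1],1)
    for _ in range(2):
        e=p[:,1]-np.polyval(k,p[:,0]); q=p[abs(e)<2*e.std()+.05]; k=np.polyfit(q[:,0],q[:,1],1)
    a,b=[atz(c,[x,np.polyval(k,x)],z) for x in(x0,x1)]
    return round(float(np.arctan2(*(b-a)[[1,0]])),4),len(q),round(float(e.std()),2)
E
python3 - <<'E'
from lines import *
import pickle;c,x0,y0=pickle.load(open("w9.pkl","rb"));im=cv2.imread("pics/w9.png")[...,::-1].copy()
X=lambda u:x0+(u+.5)/6-.5
Y=lambda v:y0+(v+.5)/6-.5
for n,u0,v0,u1,v1,z,s in(("slotU-",265,298,380,290,.041,-1),("slotU+",265,310,380,302,.041,1),("slotM-",265,322,380,316,.036,-1),("slotM+",265,336,380,330,.036,1),("slotL",265,364,400,352,.043,-1),
 ("ribU",552,267,635,262,.033,1),("ribL",552,312,635,304,.033,-1),("ptrU",460,270,510,264,.037,1),("ptrL",460,322,510,316,.037,-1)):
    print(n,fitaz(im,c,X(u0),X(u1),Y(v0),Y(v1),z,s))
g=cv2.cvtColor(im,cv2.COLOR_RGB2GRAY)
print(g[int(Y(285)):int(Y(385)),[int(X(u)) for u in (275,300,330,360,390)]].T)
E
```

```text
slotU- (-0.0098, 18, 0.25)
slotU+ (-0.004, 19, 0.06)
slotM- (-0.0015, 19, 0.06)
slotM+ (-0.0034, 19, 0.08)
slotL (-0.3694, 1, 0.0)
ribU (-0.0326, 14, 0.02)
ribL (-0.0221, 14, 0.07)
ptrU (0.0522, 8, 0.1)
ptrL (-0.0077, 8, 0.05)
[[143 137 117 107 125 137 121  97  99 123 138 139 136 131 136 142]
 [142 131 110 112 130 136 117  92 104 128 138 139 138 131 137 142]
 [142 124 100 121 137 126 104  91 115 135 138 139 129 133 141 142]
 [133 113 112 129 136 119  97  97 124 140 138 138 135 137 142 142]
 [129 107 105 110 110  96  89 109 130 139 138 135 132 137 142 141]]lines.py:8: RankWarning: Polyfit may be poorly conditioned
  p=np.array(pts); k=np.polyfit(p[:,0],p[:,1],1)
lines.py:10: RankWarning: Polyfit may be poorly conditioned
  e=p[:,1]-np.polyval(k,p[:,0]); q=p[abs(e)<2*e.std()+.05]; k=np.polyfit(q[:,0],q[:,1],1)
lines.py:10: RankWarning: Polyfit may be poorly conditioned
  e=p[:,1]-np.polyval(k,p[:,0]); q=p[abs(e)<2*e.std()+.05]; k=np.polyfit(q[:,0],q[:,1],1)
```

The pointer stands at the rib: edge fits give slot azimuth −0.004 and rib −0.028, so about 0.025 rad (1.4°, 0.8 mm at the tip) off. I'll accept that and take the tool back.

```bash
python3 -m crank '0.02 0.009 0 -0.005 -0.002 0 1;0.032 0.0138 0 0 0 0 1;0.032 0.0138 0 0 0 0 1;0.032 0.0138 0 0 0 0 1;0.032 0.0138 0 0 0 0 1;0.032 0.0138 0 0 0 0 1;0.03 0.013 0 0 0 0 1;0.02 0.009 0 0 0 0 1;0.01 0.004 0 0 0 0 1;0 0 0 0 0 0 1;0 0 0 0 0 0 1'
python3 -c "
from h import *
go(.5563,-.0203,.135)"
```

```text
clock: 12.43
eef_pos: [0.5656, -0.0085, 0.1873]
tool_rot: [0.733, 0.68, 0.001, 0.002]
ft_force: [-0.6, -0.3, -0.3]
grip_width: 0.0172
clock 12.43 pos [ 0.5656 -0.0085  0.1873] az -0.0747 toolz [ 0.0043 -0.001  -1.    ] q [-1.500e-02  3.980e-01  6.600e-02  1.234e+00 -1.000e-03  1.631e+00] F [-0.6 -0.3 -0.3] w 0.0172
shift tool now [-0.0124 -0.0086  0.0523]
tilt fix rot (tool) [ 0.0044  0.0007 -0.    ]
```

```bash
python3 -m crank '-0.0124 -0.0086 0.01 0.004 0.001 0 1;0 0 0.02 0 0 0 1;0 0 0.018 0 0 0 1;0 0 0 0 0 0 1;0 0 0 0 0 0 1'
python3 -c "
from h import *
go(.5563,-.0203,.082)"
```

```text
clock: 12.85
eef_pos: [0.5543, -0.026, 0.1392]
tool_rot: [0.735, 0.678, -0.0, 0.001]
ft_force: [0.6, 0.1, -0.5]
grip_width: 0.0171
clock 12.85 pos [ 0.5543 -0.026   0.1392] az -0.0798 toolz [ 0.001  -0.0022 -1.    ] q [-0.046  0.416 -0.039  1.115 -0.002  1.605] F [ 0.6  0.1 -0.5] w 0.0171
shift tool now [0.006  0.0015 0.0572]
tilt fix rot (tool) [0.0012 0.0021 0.    ]
```

```bash
python3 -m crank '0.006 0.0015 0 0.001 0.002 0 1;0 0 0 0 0 0 1;0 0 0 0 0 0 1'
python3 -c "
from h import *
go(.5563,-.0203,.082)"
```

```text
clock: 13.1
eef_pos: [0.5566, -0.0219, 0.1414]
tool_rot: [0.736, 0.677, 0.001, 0.001]
ft_force: [-0.1, -0.6, -0.3]
grip_width: 0.0171
clock 13.10 pos [ 0.5566 -0.0219  0.1414] az -0.0835 toolz [ 1.7e-03 -3.0e-04 -1.0e+00] q [-0.039  0.418 -0.03   1.121 -0.     1.615] F [-0.1 -0.6 -0.3] w 0.0171
shift tool now [ 0.0016 -0.0005  0.0594]
tilt fix rot (tool) [0.0018 0.0002 0.    ]
```

```bash
python3 -m crank '0.0015 -0.0005 0.008 0.002 0 0 1;0 0 0.01 0 0 0 1;0 0 0.01 0 0 0 1;0 0 0.01 0 0 0 1;0 0 0.008 0 0 0 1;0 0 0 0 0 0 1'
python3 -c "
from h import *
go(.5563,-.0203,.082)"
```

```text
clock: 13.6
eef_pos: [0.5579, -0.0199, 0.0934]
tool_rot: [0.736, 0.677, 0.001, 0.002]
ft_force: [-0.1, 0.4, -1.0]
grip_width: 0.0172
clock 13.60 pos [ 0.5579 -0.0199  0.0934] az -0.0825 toolz [ 4.5e-03 -5.0e-04 -1.0e+00] q [-0.035  0.463 -0.096  1.007 -0.     1.618] F [-0.1  0.4 -1. ] w 0.0172
shift tool now [-0.0005 -0.0016  0.0114]
tilt fix rot (tool) [0.0045 0.0002 0.    ]
```

```bash
python3 -m crank '0 -0.0015 0.006 0.0045 0 0 1;0 0 0.003 0 0 0 1;0 0 0.0015 0 0 0 1;0 0 0 0 0 0 1'
python3 -c "
from h import *
go(.5563,-.0203,.082)"
```

```text
clock: 13.93
eef_pos: [0.5563, -0.0196, 0.0819]
tool_rot: [0.736, 0.677, -0.0, -0.0]
ft_force: [0.3, 0.4, -0.7]
grip_width: 0.0175
clock 13.93 pos [ 0.5563 -0.0196  0.0819] az -0.0821 toolz [-9.e-04 -2.e-04 -1.e+00] q [-0.035  0.476 -0.108  0.987 -0.     1.618] F [ 0.3  0.4 -0.7] w 0.0175
shift tool now [-0.0007  0.0001 -0.0001]
tilt fix rot (tool) [-0.0009  0.0002 -0.    ]
```

```bash
python3 -m crank '0 0 0 0 0 0 0.5;0 0 0 0 0 0 0;0 0 0 0 0 0 -0.5;0 0 0 0 0 0 -1;0 0 0 0 0 0 -1;0 0 0 0 0 0 -1;0 0 0 0 0 0 -1;0 0 0 0 0 0 -1'
python3 -c "
from h import *
go(.5563,-.0203,.082)"
```

```text
clock: 14.6
eef_pos: [0.5575, -0.0196, 0.0828]
tool_rot: [0.736, 0.677, 0.001, 0.001]
ft_force: [0.3, 0.2, 0.9]
grip_width: 0.0854
clock 14.60 pos [ 0.5575 -0.0196  0.0828] az -0.0822 toolz [ 2.e-03 -2.e-04 -1.e+00] q [-0.035  0.475 -0.107  0.986 -0.     1.618] F [0.3 0.2 0.9] w 0.0854
shift tool now [-0.0008 -0.0011  0.0008]
tilt fix rot (tool) [ 0.002   0.0001 -0.    ]
```

```bash
python3 -m crank '0 0 -0.01 0 0 0 -1;0 0 -0.02 0 0 0 -1;0 0 -0.03 0 0 0 -1;0 0 -0.03 0 0 0 -1;0 0 -0.03 0 0 0 -1;0 -0.04 -0.02 0 0 0 -1;0 -0.04 0 0 0 0 -1;0 -0.04 0 0 0 0 -1;0 -0.03 0 0 0 0 -1;0 0 0 0 0 0 -1;0 0 0 0 0 0 -1;0 0 0 0 0 0 -1'
python3 - <<'E'
from h import *
go(.5563,-.0203,.082)
s=viewer.camera("side");t=viewer.camera("top");save(s,"side10");save(t,"top10")
meas(t,viewer.calibration("top"),lab="top");meas(s,viewer.calibration("side"),lab="side")
s0=cv2.imread("pics/side.png")[...,::-1]; t0=cv2.imread("pics/top.png")[...,::-1]
R=lambda im,w:cv2.resize(im,w,interpolation=cv2.INTER_CUBIC)
save(np.vstack([np.hstack([R(s[187:253,211:299],(400,300)),R(t[200:250,250:316],(400,300))]),np.hstack([R(s,(400,300)),R(t,(400,300))])]),"fin")
E
```

```text
clock: 15.6
eef_pos: [0.4072, -0.0073, 0.2333]
tool_rot: [0.736, 0.677, 0.003, 0.003]
ft_force: [0.3, 0.7, 0.0]
grip_width: 0.0851
clock 15.60 pos [ 0.4072 -0.0073  0.2333] az -0.0823 toolz [ 7.9e-03 -2.0e-04 -1.0e+00] q [-0.018  0.059 -0.252  1.252 -0.     1.635] F [0.3 0.7 0. ] w 0.0851
shift tool now [-0.0008  0.1485  0.1525]
tilt fix rot (tool) [ 0.0079 -0.0005  0.    ]
top ptr 10 az -0.027 [ 0.0276 -0.0007]
top rib 10 az -0.047 [ 0.0421 -0.002 ]
side ptr 25 az 0.070 [0.0275 0.0019]
side rib 32 az -0.054 [ 0.042  -0.0023]
```

View pics/fin.png

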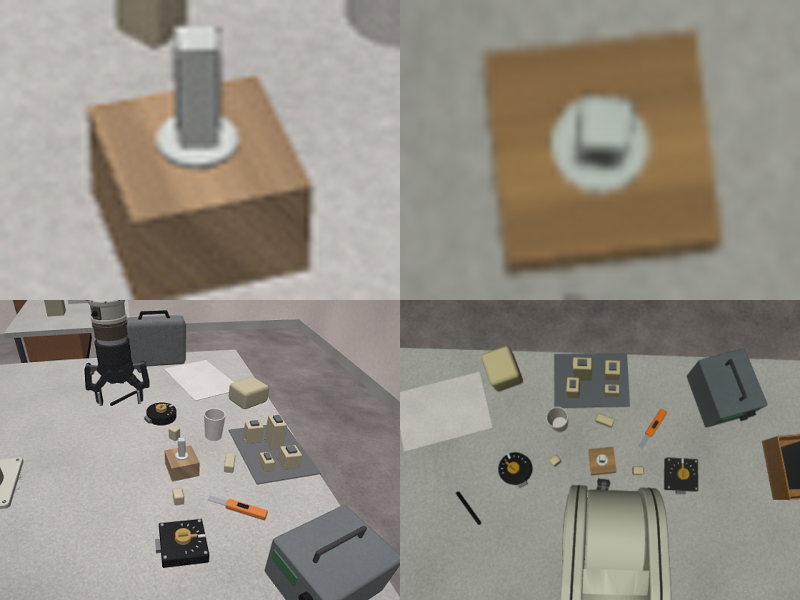

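The tool is upright with its collar flat on the stand, nothing else has moved, the pointer is at the rib and the gripper is clear. Handing in.

```bash
python3 -c "
from workcell import order
print(order.job_done())"
```

```text
the job is handed in; nothing more can be done
None
```

I took the tuning tool from its stand, turned the square dimmer's screw about 0.47 rad clockwise to the index rib and stood the tool back in its stand. I then let go, moved the gripper clear and handed the job in at about 16 s.

**Screw angle:** the clear close-up from the wrist camera put the pointer about 0.025 rad (1.4°) anticlockwise of the rib, 0.8 mm at its tip. I accepted that and did not correct it. The cruder measurements disagree: the last top picture gave 0.02 rad, and readings from the side camera run from about 0.035 rad (after correcting its known bias) to 0.12 rad (uncorrected). Lifting the tool out may have pulled the screw back slightly, by about 0.025 rad in the side picture.

**Tool and surroundings:** the last side and top pictures show the tool upright with its collar flat on the stand. They show no change to the cup, clay pieces, knife or round dimmer. I judged those by eye and did not measure them. The forces I read after each move stayed within a few newtons apart from about 6 N once in free motion, and the gripper did not touch either dimmer in any picture.

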